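# Lever open a label printer's sprung cover and hold it just below its balance point

## Robot

A 6-joint arm with a two-finger parallel gripper is mounted at the origin on the work surface. World frame = base frame: x ahead of the robot, y to its left, z up, the work surface at z = 0. Lengths are in m, angles in rad, forces in N, time in s.
With the tool pointing down it reaches from about 0.35 to 0.875 m from the base axis. Payload 4.2 kg.
Tool frame: the origin (TCP) lies at the very end of the fingers, on their centre line; the grasp point (between the pads) lies 19 mm behind it; z points along the fingers, y is the direction in which the jaws open and shut (so a half turn about z gives the same grasp; the last joint's range is limited). The gripper opens to 87 mm and grips with 3 to 60 N. Pads are 19 mm wide; open, the fingers measure 117 mm over their backs; the gripper's body (75 mm by 190 mm) begins 51 mm behind the grasp point.
Start: joints at [1.463, 0.385, 0.008, 0, -1.194, -0.259], TCP at [0.224, 0.583, 0.223] pointing down, gripper open.
Joint ranges: [-3.14, 3.14], [-1.21, 2.06], [-1.07, 1.41], [-3.16, 2.05], [-2.99, -0.16], [-3.1, 3.1]. Speed limits (rad/s): [2.79, 2.79, 3.14, 3.14, 3.14, 3.14].

## Interface

Orientations are given as a rotation vector (axis times angle).
In Python, from workcell import robot gives the robot as it stands. The module is installed in compiled form; this text tells all that it offers.
- The arm moves only by the tool jog_arm, never from a script. Its argument "motion" is one flat list of numbers, 7 for each row, row after row: the shift along the tool's x, y, z in m, then the turn, a rotation vector about the tool's x, y, z in degrees, then the closure, from -1 (fully open) to 1 (shut). In form: [x, y, z, wx, wy, wz, fingers, x, y, z, wx, wy, wz, fingers, ...]. A call has 1 to 20 rows; each row shifts and turns the pose as measured when the row begins, along the tool's axes as they then stand; what a row does not reach is not made up. A row lasts 1/8 s, in which the tool goes at most 62.5 mm and 10.7 degrees, less where a joint would pass 70% of its speed; a pose out of reach is approached as far as the arm can. A call with a gripper value outside its range is refused whole. The fingers move at their own pace and stop on an object; the grip force is fixed at half the most. Time passes only in rows, so rows that do not move let the fingers close. It gives the time, the measured TCP pose, the force and the opening at its end, in the units of the state.
- robot.get_state(): the state, without advancing time (a new reading comes with each control period).
- robot.read_camera(name): name is "scene" or "top" or "wrist"; returns (picture, depth): 420x560x3 uint8, blue, green, red; 420x560 float32, m along the optical axis (not along the pixel's ray), 0 where there is no reading.
- robot.calibration(name): a dict with "camera_matrix" (3x3 intrinsics, pixels), "pose" (4x4, takes a point from camera to world coordinates); the wrist camera has in their place "hand_eye" (4x4, takes a point from camera to tool coordinates, whose origin is the TCP and whose axes are the flange's). Camera axes: x right, y up, looking along -z (the intrinsics and any distortion apply to the point x, -y, -z); pixel columns grow to the right and rows downward; lengths in m; the calibration is good to about 2 mm. A picture is of the moment at which its call begins: read the wrist's pose just before it. calibration takes no time and is no camera call.
- robot.hand_in(): hands the job in, once; it reports no verdict.
Trained networks look in the newest picture that a camera, given by its name, has taken for a name from the list of things; names that differ only in an ending like _2 or _b are one class to them, and where a whole thing is asked for, a point or a joint stands for the part that bears it (a point fixed in the world has none). Each returns a list of dicts, best first, with "confidence" (0 to 1); they miss things now and then, are a little off and sometimes report something else, mostly with a low value. They report only what shows in the picture. A call takes as long as a camera call. They do not tell look-alikes from the thing itself.
- robot.find_in(camera, label): "xy" ([column, row] in pixels, amid what is visible of it).
- robot.silhouettes(camera, label): "pixels" (420x560 bool, what is visible of it) and "xy" ([column, row] in pixels, amid what is visible of it).
- robot.spot_point(camera, label): "xy" ([column, row] in pixels: a listed point, or the origin of a listed thing).
The state is a dict: "t": time; "joint_positions": joint angles; "joint_velocities": joint speeds; "joint_torque": joint torques, N m; "ee_pos": TCP position; "eef_rot": TCP orientation; "contact_force": force on the tool from outside, world axes, zero at the start; "ft_torque": the same for the moment, N m; "width": opening from 0.0 (shut) to 1.0 (fully open).
Only numpy, scipy, OpenCV 4.12 (cv2) and the standard library are available. Lean on these libraries where they do the work, as an engineer would, in place of code of your own. Each camera call takes 0.05 s, during which the arm holds its last target.

## Task

The thumb tab on the label printer's cover has snapped off, so lever the cover open with the orange pry tool's blade in the recess at the front, and raise it past its balance point so that its springs carry it up. Lay the pry tool back on the blue mat, then take the cover by its front edge, ease it down to just below the balance point (within about fifteen degrees) and keep holding it there, so that I can change its lift springs without it flying up or dropping shut: you finish while still holding the cover. Leave the spool, flashlight, carton and everything else where they are.

Things in the scene. Friction and masses are not known exactly. Their poses are not given: they have to be found in the camera images.
- printer: Desktop label printer, fixed to the bench: black lower half with a grey cover, 220 mm deep (x) x 180 mm wide (y) x 142 mm high with the cover shut. Origin: on the bench under its middle; x points to its back (hinge side), z up, so its front faces -x. The flat front face is at x = -107 mm. The cover's hinge pin lies along y at x = +87.5 mm, z = 112 mm. The top of the shut lower half is 104 mm above the bench.
- recess (a point): Mouth of the thumb recess, in the middle of the printer's front face under the cover's front edge, 99 mm above the bench: an open gap 80 mm wide (y) and 10 mm high (z 94 to 104 mm), 42 mm deep towards +x, roofed by the underside of the cover. Axes as the printer's.
- cover (a joint): Angle of the printer's cover in rad: 0 shut, grows as the front edge rises, stops at 1.45. The cover weighs 0.6 kg, its springs lift it: below the balance point at 1.15 rad (66 degrees) it sinks shut (about 1.4 N at the front edge holds it up when shut, 0.3 N at 1.0 rad), above it it rises by itself to the stop and stays there. The hinge is damped (0.12 N m s/rad): it moves slowly by itself. No catch holds it shut.
- cover_edge (a point): Middle of the cover's front edge, at half thickness. Moves with the cover; the cover's flat plate runs from here 190 mm along this point's +x towards the hinge; z is the normal of its upper face, y lies along the edge. The plate is 180 mm wide and 8 mm thick; the first 50 mm from the edge are bare on both faces, behind that a metal print head 16 mm deep hangs underneath and a hump 30 mm high stands on top. Two white stubs of the snapped tab show on the edge.
- cover_hinge (a point): Middle of the cover's hinge pin, 195 mm behind the front edge and level with the plate's upper face, so 4 mm above its half thickness. Axes turn with the cover; it turns about y.
- pry_tool: Loose pry tool, 55 to 100 g, lying on the mat: orange plastic handle 100 mm long, 16 mm wide, 18 mm high with a black band, then a short ferrule and a flat steel blade 85 mm long, 12 mm wide, 2.5 mm thick. Origin: middle of the handle's underside; x points to the blade's tip, z up. The blade is level, its mid-thickness 9 mm above the underside.
- pry_grip (a point): Middle of the black band on the handle, where to grip it: 30 mm ahead of the tool's origin, 9 mm above its underside, near its centre of mass.
- pry_tip (a point): Tip of the blade, mid-thickness: 145 mm ahead of the tool's origin, 9 mm above its underside.
- mat: Blue repair mat, fixed on the bench, 240 mm (x) x 190 mm (y) x 3 mm. Origin at the centre of its underside. It lies to the left or the right of the printer's front.
- tray: Round steel parts tray, fixed, 120 mm across, 18 mm high, on the other side from the mat. Leave alone.
- spool: White and silver solder spool, 52 mm across, 32 mm high, standing in the tray. Leave alone.
- flashlight: Orange flashlight standing on its head, 38 mm across, 122 mm high, beside the printer. Leave alone.
- carton: Small carton, orange below and blue above, 70 x 55 x 65 mm, on the other side of the printer. Leave alone.
Not all that is in view belongs to the job. There is more than one size of the pry_tool; the job needs the largest.

How it is judged:
On the way, in this order (a step that is already met when the one before it is completed fails the run):
1. the pry tool's blade levers the cover up off its seat (value of joint cover above 0.12 rad and contact force between pry_tool and cover above 0.1 N), for 0.1 s.
2. the cover has been raised past its balance point and its springs carry it up (value of joint cover above 1.25 rad), for 0.2 s.
At the end, for the whole second after the job is handed in: The cover stands still between 0.87 and 1.135 rad (balance point 1.15), carried by the gripper's fingers; the pry tool lies released and at rest with its handle's middle on the blue mat and its tip down (below 30 mm); spool, flashlight and carton within 30 mm of where they were (value of joint cover between 0.87 and 1.135 rad and velocity of joint cover between -0.05 and 0.05 rad/s and contact force between the fingers and cover above 0.1 N and contact force between pry_tool and cover below 0.05 N and contact force between pry_tool and the fingers below 0.05 N and contact force between pry_tool and mat above 0.1 N and x of pry_tool in the frame of mat between -0.12 and 0.12 m and y of pry_tool in the frame of mat between -0.095 and 0.095 m and height (world z) of pry_tip below 0.03 m and linear speed of pry_tool below 0.02 m/s and distance of each of spool, flashlight, carton from where it was at the start of the episode below 0.03 m); the arm keeps its last pose, push and grip.
It fails at once if the cover is dropped or slammed (closing faster than 1.5 rad/s) (velocity of joint cover below -1.5 rad/s).
It fails at once if the spool, flashlight or carton is disturbed (distance of any of spool, flashlight, carton from where it was at the start of the episode above 0.03 m).
It also fails if it takes over 67 s, if anything falls off the work surface, if the arm or the gripper's body presses on something with over 40 N, if the wrist force passes 120 N, or if a joint passes its speed limit or range.

## Working session

There is one attempt and no reset: what is moved stays moved. The work goes in short steps, Python scripts to look and compute and a tool call to move; the robot and the scene stay as the last step left them, time stands still between calls to the robot, and variables do not carry over. Pictures are saved under pics/ and viewed, and the job is handed in when it is done.

Besides the shell and the picture viewer there is one more tool, called after ">>>" as name(argument=value, ...), one argument or row to a line, values as JSON. jog_arm: Moves the arm, as the interface text tells. Its arguments: {"type":"object","properties":{"motion":{"type":"array"}},"required":["motion"]}

```bash
ls; mkdir -p pics; cat > h.py <<'E'
import numpy as np, cv2
from scipy.spatial.transform import Rotation as R
from workcell import robot
def world(cam,px,depth,pose=None):
    c=robot.calibration(cam);K=np.array(c["camera_matrix"])
    d=depth
    x=(px[0]-K[0,2])/K[0,0]*d; y=(px[1]-K[1,2])/K[1,1]*d
    p=np.array([x,-y,-d,1])
    if cam=="wrist":
        T=np.eye(4);T[:3,:3]=R.from_rotvec(pose["eef_rot"]).as_matrix();T[:3,3]=pose["ee_pos"]
        return (T@np.array(c["hand_eye"])@p)[:3]
    return (np.array(c["pose"])@p)[:3]
E
python3 - <<'E'
from h import *
s=robot.get_state();print(s)
for c in ["scene","top","wrist"]:
    im,d=robot.read_camera(c);cv2.imwrite(f"pics/{c}0.png",im);np.save(f"{c}0.npy",d)
    print(c,robot.calibration(c))
E
```

```text
pics
{'t': 0.0, 'joint_positions': array([ 1.46259534e+00,  3.85561594e-01,  6.62119469e-03, -5.37085652e-04,
       -1.19399132e+00, -2.58608998e-01]), 'joint_velocities': array([ 0.00038682,  0.00043654, -0.00177628, -0.00096508, -0.0013786 ,
       -0.00140261]), 'joint_torque': array([ 5.23828021e-04, -3.90664387e+01,  1.87406248e+01,  4.21980813e+00,
        1.10964183e-02, -1.92785246e-04]), 'ee_pos': array([0.22390011, 0.58286715, 0.2214491 ]), 'eef_rot': array([ 3.08671580e+00, -5.72869607e-01, -5.29536164e-04]), 'contact_force': array([0.30783117, 0.83055939, 0.23597481]), 'ft_torque': array([-0.00327098, -0.01957842, -0.02335675]), 'width': 0.9993676270569262}
scene {'camera_matrix': array([[412.91855977,   0.        , 283.51458925],
       [  0.        , 412.91855977, 206.85113478],
       [  0.        ,   0.        ,   1.        ]]), 'pose': array([[-0.82572097, -0.39162329,  0.40597547,  1.02130465],
       [ 0.56381211, -0.55087476,  0.61534778,  0.92042658],
       [-0.01734288,  0.73699946,  0.6756708 ,  1.00416581],
       [ 0.        ,  0.        ,  0.        ,  1. 
[... 371 characters left out ...]
   [-3.33266166e-03,  1.33695801e-01,  9.91016814e-01,
         1.40136973e+00],
       [ 0.00000000e+00,  0.00000000e+00,  0.00000000e+00,
         1.00000000e+00]])}
wrist {'camera_matrix': array([[351.41935585,   0.        , 283.88492551],
       [  0.        , 351.41935585, 211.99360264],
       [  0.        ,   0.        ,   1.        ]]), 'hand_eye': array([[-4.07262511e-04,  9.67877179e-01,  2.51423151e-01,
         6.94199962e-02],
       [ 9.99999878e-01,  3.23615774e-04,  3.74039295e-04,
         3.06821212e-04],
       [ 2.80659600e-04,  2.51423273e-01, -9.67877192e-01,
        -1.61289012e-01],
       [ 0.00000000e+00,  0.00000000e+00,  0.00000000e+00,
         1.00000000e+00]])}
```

View pics/scene0.png

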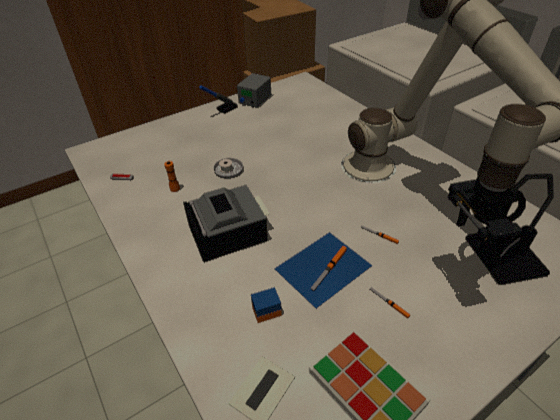

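View pics/top0.png

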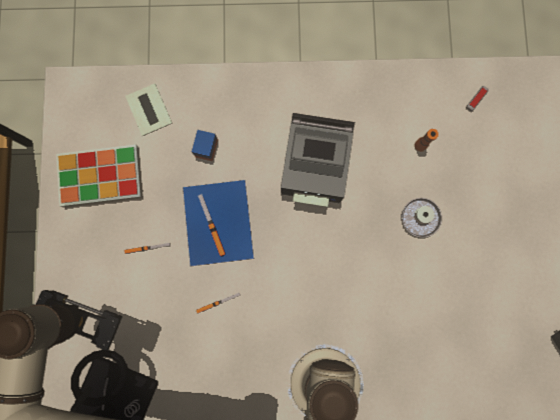

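```bash
python3 - <<'E'
from h import *
for cam in ["top","scene"]:
    D=np.load(cam+"0.npy")
    for l in ["pry_tool","printer","mat","tray","spool","flashlight","carton"]:
        for r in robot.silhouettes(cam,l)[:4]:
            m=r["pixels"];ys,xs=np.nonzero(m)
            if len(xs)==0: continue
            p=[(float(x),float(y)) for x,y in cv2.boxPoints(cv2.minAreaRect(np.c_[xs,ys].astype(np.float32)))]
            x,y=r["xy"]
            print(cam,l,round(r["confidence"],2),np.round(r["xy"]),len(xs),np.round(world(cam,r["xy"],D[int(y),int(x)]),3), np.round(p).tolist())
    for l in ["pry_grip","pry_tip","pry_tool","recess","cover_edge","cover_hinge","printer","mat"]:
        for r in robot.spot_point(cam,l)[:4]:
            x,y=r["xy"]
            print(cam,"PT",l,round(r["confidence"],2),np.round(r["xy"],1),np.round(world(cam,r["xy"],D[int(y),int(x)]),3))
E
```

```text
top pry_tool 0.63 [211. 231.] 395 [0.447 0.325 0.013] [[197.0, 196.0], [204.0, 193.0], [226.0, 254.0], [219.0, 257.0]]
top pry_tool 0.59 [145. 247.] 152 [0.404 0.526 0.   ] [[126.0, 249.0], [168.0, 243.0], [169.0, 247.0], [126.0, 253.0]]
top pry_tool 0.52 [214. 302.] 80 [0.237 0.319 0.002] [[200.0, 308.0], [235.0, 293.0], [236.0, 296.0], [201.0, 311.0]]
top printer 0.88 [317. 160.] 5270 [0.622 0.014 0.14 ] [[279.0, 198.0], [293.0, 112.0], [355.0, 122.0], [342.0, 208.0]]
top printer 0.44 [424. 214.] 272 [ 0.478 -0.302  0.037] [[412.0, 211.0], [430.0, 204.0], [436.0, 219.0], [419.0, 226.0]]
top printer 0.39 [218. 222.] 4815 [0.473 0.307 0.004] [[180.0, 187.0], [245.0, 179.0], [255.0, 259.0], [190.0, 267.0]]
top tray 0.75 [417. 224.] 919 [ 0.453 -0.289  0.003] [[395.0, 217.0], [422.0, 190.0], [450.0, 218.0], [423.0, 245.0]]
top spool 0.55 [425. 214.] 271 [ 0.479 -0.304  0.037] [[412.0, 212.0], [429.0, 203.0], [437.0, 218.0], [420.0, 227.0]]
top spool 0.49 [427. 140.] 308 [ 0.684 -0.304  0.103] [[412.0, 145.0], [432.0, 126.0], [440.0, 134.0], [421.0, 154.0]]
top flashlight 0.77 [427. 139
[... 2411 characters left out ...]
[0.399 0.521 0.011]
scene PT pry_grip 0.46 [383.4 235.3] [0.235 0.321 0.012]
scene PT pry_tip 0.77 [308.3 287. ] [0.558 0.341 0.003]
scene PT pry_tip 0.55 [362.8 225.4] [0.253 0.243 0.004]
scene PT pry_tip 0.51 [372.  288.4] [0.409 0.453 0.005]
scene PT pry_tool 0.77 [337.2 258.4] [0.428 0.315 0.02 ]
scene PT pry_tool 0.73 [395.9 311. ] [ 0.403  0.545 -0.003]
scene PT pry_tool 0.57 [386.6 237.5] [0.233 0.334 0.011]
scene PT recess 0.63 [253.4 201.5] [0.55  0.028 0.11 ]
scene PT cover_edge 0.59 [255.3 199.2] [0.539 0.023 0.111]
scene PT cover_hinge 0.63 [199.3 218.3] [0.73  0.002 0.115]
scene PT printer 0.65 [228.8 233.5] [0.679 0.094 0.094]
scene PT mat 0.71 [324.7 269.4] [0.477 0.317 0.002]
```

The candidates for the pry tool in the top view are (211,231) on the mat, (145,247) left of the mat and (214,302) below it. The one on the mat is clearly the largest. I'll check it in a crop.

```bash
python3 - <<'E'
from h import *
im=cv2.imread("pics/top0.png");s=cv2.imread("pics/scene0.png")
a=cv2.resize(im[180:320,110:260],None,fx=2.6,fy=2.6,interpolation=cv2.INTER_CUBIC)
b=cv2.resize(im[105:215,270:365],None,fx=3.3,fy=3.3,interpolation=cv2.INTER_CUBIC)
h=min(a.shape[0],b.shape[0]);o=np.hstack([a[:h],b[:h]])
cv2.imwrite("pics/crop0.png",o);print(o.shape)
cv2.imwrite("pics/crop1.png",cv2.resize(s[170:310,170:400],None,fx=3.4,fy=3.4,interpolation=cv2.INTER_CUBIC))
D=np.load("top0.npy")
def W(x,y): return np.round(world("top",(x,y),D[y,x]),3)
print("t",robot.get_state()["t"])
for p in [(285,192),(341,201),(313,197),(312,202),(296,198),(300,203),(326,208),(294,117),(353,124),(290,150),(348,160)]: print(p,W(*p))
# tool axis from orange + blade height
for p in [(222,252),(219,246),(217,238),(212,228),(208,216),(204,207),(200,197)]: print(p,W(*p))
E
```

```text
(363, 704, 3)
t 1.65
(285, 192) [0.552 0.104 0.05 ]
(341, 201) [ 0.529 -0.066 -0.004]
(313, 197) [0.53  0.025 0.08 ]
(312, 202) [0.516 0.028 0.08 ]
(296, 198) [0.528 0.073 0.082]
(300, 203) [0.525 0.059 0.004]
(326, 208) [ 0.508 -0.019  0.003]
(294, 117) [0.758 0.074 0.109]
(353, 124) [ 0.731 -0.093  0.117]
(290, 150) [0.662 0.087 0.107]
(348, 160) [ 0.628 -0.074  0.114]
(222, 252) [0.382 0.293 0.02 ]
(219, 246) [0.4   0.301 0.023]
(217, 238) [0.423 0.306 0.027]
(212, 228) [0.454 0.322 0.018]
(208, 216) [0.491 0.335 0.014]
(204, 207) [0.519 0.347 0.01 ]
(200, 197) [0.548 0.358 0.016]
```

View pics/crop0.png

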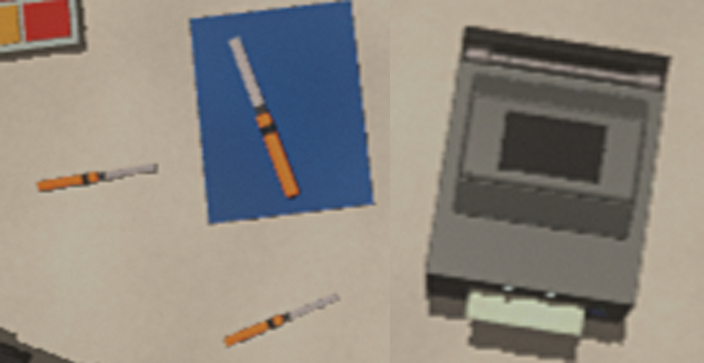

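View pics/crop1.png

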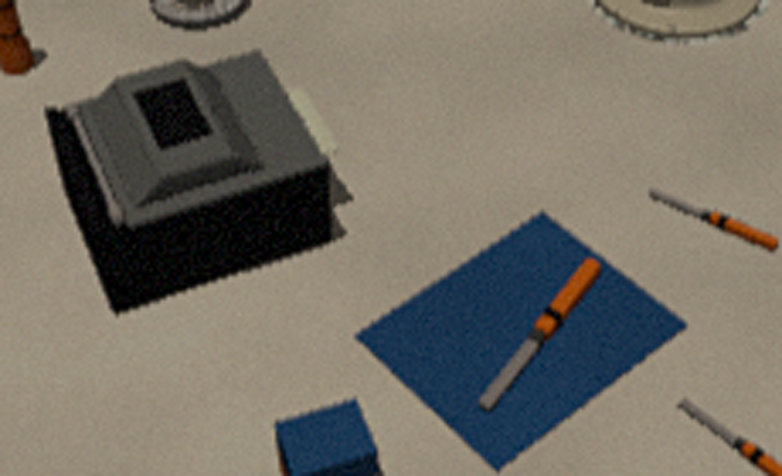

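```bash
cat >> h.py <<'E'
def pose(yaw,pitch=0,p=None):
    """tool z down, tool x at world yaw (deg); pitch>0 turns tool-x (blade tip) up, about tool y"""
    x=np.array([np.cos(np.radians(yaw)),np.sin(np.radians(yaw)),0]);z=np.array([0,0,-1.]);y=np.cross(z,x)
    M=np.c_[x,y,z]
    return R.from_matrix(M)*R.from_rotvec([0,np.radians(pitch),0])
def cur():
    s=robot.get_state();return np.array(s["ee_pos"]),R.from_rotvec(s["eef_rot"])
def plan(p1,r1,n,p0=None,r0=None,f=-1):
    if p0 is None: p0,r0=cur()
    tot=(r0.inv()*r1).as_rotvec();out=[]
    for i in range(n):
        ra=r0*R.from_rotvec(tot*i/n)
        d=ra.inv().apply((np.array(p1)-p0)/n)
        out+=list(np.round(d,4))+list(np.round(np.degrees(tot)/n,2))+[f]
    print("rows",n,[float(v) for v in out]);return out
def info():
    s=robot.get_state();r=R.from_rotvec(s["eef_rot"]).as_matrix()
    print("t",round(s["t"],2),"p",np.round(s["ee_pos"],4),"xax",np.round(r[:,0],3),"z",np.round(r[:,2],3),"F",np.round(s["contact_force"],2),"M",np.round(s["ft_torque"],2),"w",round(s["width"],3),"q",np.round(s["joint_positions"],2))
E
python3 - <<'E'
from h import *
info()
print(np.linalg.norm(np.array([.453,.318,.2])-cur()[0]))
plan([.43,.31,.22],pose(20.5),7)
E
```

```text
t 1.65 p [0.2241 0.5834 0.2225] xax [ 0.934 -0.359 -0.   ] z [-0.  0. -1.] F [0.52 1.04 0.54] M [-0.06 -0.03  0.07] w 0.998 q [ 1.46  0.38  0.01 -0.   -1.19 -0.26]
0.3512351331506825
rows 7 [0.0415, 0.0259, 0.0004, -0.0, 0.0, -5.93, -1.0, 0.0386, 0.0301, 0.0004, -0.0, 0.0, -5.93, -1.0, 0.0353, 0.0339, 0.0004, -0.0, 0.0, -5.93, -1.0, 0.0316, 0.0373, 0.0004, -0.0, 0.0, -5.93, -1.0, 0.0275, 0.0404, 0.0004, -0.0, 0.0, -5.93, -1.0, 0.0232, 0.043, 0.0004, -0.0, 0.0, -5.93, -1.0, 0.0186, 0.0452, 0.0004, -0.0, 0.0, -5.93, -1.0]
```

>>> jog_arm(
  motion=[0.0415,0.026,0,0,0,-6,-1,0.0385,0.03,0,0,0,-6,-1,0.035,0.034,0,0,0,-6,-1,0.0315,0.037,0,0,0,-6,-1,0.0275,0.04,0,0,0,-6,-1,0.023,0.043,0,0,0,-6,-1,0.0185,0.045,0,0,0,-6,-1,0,0,0,0,0,0,-1],
)

```text
t: 2.65
ee_pos: [0.439, 0.3068, 0.223]
eef_rot: [-3.08, -0.614, -0.004]
contact_force: [0.1, -0.1, 0.2]
width: 0.996
```

```bash
python3 - <<'E'
from h import *
info(); s=robot.get_state()
im,d=robot.read_camera("wrist");cv2.imwrite("pics/w1.png",im);np.save("w1.npy",d)
def W(p): return np.round(world("wrist",p,d[int(p[1]),int(p[0])],s),4)
for l in ["pry_grip","pry_tip","pry_tool"]:
    for r in robot.spot_point("wrist",l)[:2]: print(l,round(r["confidence"],2),np.round(r["xy"],1),W(r["xy"]))
hsv=cv2.cvtColor(im,cv2.COLOR_BGR2HSV)
r=robot.silhouettes("wrist","pry_tool")[0];ys,xs=np.nonzero(r["pixels"]);print(r["confidence"],len(xs))
P=np.array([world("wrist",(x,y),d[y,x],s) for x,y in zip(xs,ys) if d[y,x]>0])
P=P[(P[:,2]>.007)]
c=P[:,:2].mean(0);u,sv,vt=np.linalg.svd(P[:,:2]-c);a=vt[0];a=a*np.sign(a[0])
t=(P[:,:2]-c)@a;lat=(P[:,:2]-c)@np.array([-a[1],a[0]])
print("axis yaw",np.degrees(np.arctan2(a[1],a[0])),"ends",c+a*t.min(),c+a*t.max(),"len",np.ptp(t),np.ptp(lat))
np.save("Ptool.npy",P)
E
```

```text
t 2.65 p [0.439  0.3068 0.223 ] xax [0.923 0.384 0.003] z [ 0.002  0.002 -1.   ] F [ 0.06 -0.07  0.17] M [-0.03 -0.07 -0.03] w 0.996 q [ 0.91  0.23 -0.21  0.   -1.12  1.05]
pry_grip 0.9 [ 77.  142.6] [0.5027 0.3322 0.3844]
pry_grip 0.78 [276.4 176.4] [0.4486 0.3185 0.0205]
pry_tip 0.96 [146.8 161.8] [0.4078 0.4523 0.0063]
pry_tip 0.71 [278.7  60.2] [0.5547 0.3596 0.0133]
pry_tool 0.81 [195.7 337.4] [0.2292 0.3342 0.0117]
pry_tool 0.71 [ 61.2 135.6] [0.4011 0.5407 0.0115]
0.96 2376
axis yaw 20.291337686089218 ends [0.3758789  0.29149336] [0.55667764 0.35834177] len 0.19276123696996672 0.01620947833141606
```

View pics/w1.png

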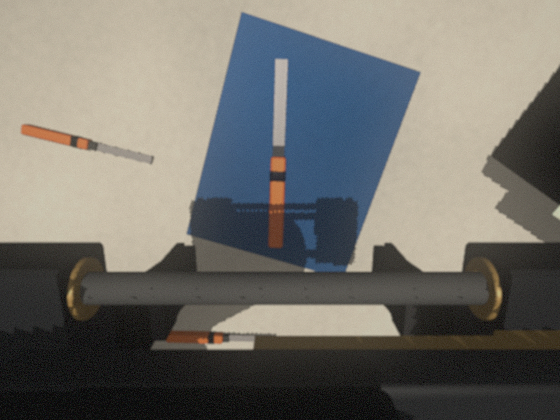

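Pixel (278,176) shows the largest tool on the mat. It measures 193 mm against 195 nominal, and the grip is at (0.449, 0.318). The two small ones, at (85,142) and (205,338), are decoys.

```bash
python3 - <<'E'
from h import *
plan([.4488,.3184,.006],pose(20.6),5)
E
```

```text
rows 5 [0.0027, -0.0006, 0.0434, -0.01, -0.03, 0.45, -1.0, 0.0027, -0.0006, 0.0434, -0.01, -0.03, 0.45, -1.0, 0.0027, -0.0006, 0.0434, -0.01, -0.03, 0.45, -1.0, 0.0027, -0.0007, 0.0434, -0.01, -0.03, 0.45, -1.0, 0.0028, -0.0007, 0.0434, -0.01, -0.03, 0.45, -1.0]
```

>>> jog_arm(
  motion=[0.0028,-0.0006,0.043,0,0,0.5,-1,0.0028,-0.0006,0.043,0,0,0.5,-1,0.0028,-0.0006,0.043,0,0,0.5,-1,0.0028,-0.0006,0.042,0,0,0.5,-1,0.0028,-0.0006,0.03,0,0,0,-1,0,0,0,0,0,0,-1],
)

```text
t: 3.65
ee_pos: [0.4478, 0.3277, 0.0183]
eef_rot: [-3.081, -0.584, -0.012]
contact_force: [-0.6, -1.1, 0.8]
width: 0.999
```

```bash
python3 - <<'E'
from h import *
info()
plan([.4488,.3184,.006],pose(20.6),1)
E
```

```text
t 3.65 p [0.4478 0.3277 0.0183] xax [0.931 0.366 0.009] z [ 0.007  0.007 -1.   ] F [-0.59 -1.13  0.78] M [-0.08 -0.    0.03] w 0.999 q [ 0.92  0.5  -0.41  0.   -0.65  1.02]
rows 1 [-0.0026, 0.009, 0.0123, -0.24, -0.5, 0.86, -1.0]
```

>>> jog_arm(
  motion=[-0.0026,0.009,0.008,-0.2,-0.5,0.9,-1,0,0,0.004,0,0,0,-1,0,0,0,0,0,0,-1],
)

```text
t: 4.03
ee_pos: [0.4497, 0.3203, 0.0088]
eef_rot: [-3.087, -0.562, -0.006]
contact_force: [-0.2, -0.0, 0.1]
width: 0.998
```

```bash
python3 - <<'E'
from h import *
info()
plan([.4488,.3184,.006],pose(20.6),1)
E
```

```text
t 4.03 p [0.4497 0.3203 0.0088] xax [0.936 0.352 0.005] z [ 0.003  0.004 -1.   ] F [-0.22 -0.01  0.12] M [-0.1  -0.02  0.  ] w 0.998 q [ 0.91  0.51 -0.42 -0.   -0.63  1.02]
rows 1 [-0.0015, 0.0015, 0.0027, -0.17, -0.27, 0.04, -1.0]
```

Close, then lift.

>>> jog_arm(
  motion=[-0.0015,0.0015,0.002,-0.2,-0.3,0,-1,0,0,0,0,0,0,1,0,0,0,0,0,0,1,0,0,0,0,0,0,1,0,0,0,0,0,0,1,0,0,0,0,0,0,1,0,0,0,0,0,0,1],
)

```text
t: 4.9
ee_pos: [0.4495, 0.319, 0.0084]
eef_rot: [-3.089, -0.562, -0.003]
contact_force: [-0.8, 0.0, 0.9]
width: 0.401
```

```bash
python3 - <<'E'
from h import *
info()
E
```

```text
t 4.9 p [0.4495 0.319  0.0084] xax [0.936 0.352 0.002] z [ 0.002  0.002 -1.   ] F [-0.83  0.04  0.86] M [-0.09  0.01 -0.08] w 0.401 q [ 0.91  0.51 -0.42  0.   -0.64  1.02]
```

>>> jog_arm(
  motion=[0,0,0,0,0,0,1,0,0,0,0,0,0,1,0,0,0,0,0,0,1,0,0,0,0,0,0,1,0,0,0,0,0,0,1],
)

```text
t: 5.52
ee_pos: [0.4494, 0.319, 0.0083]
eef_rot: [-3.09, -0.562, -0.003]
contact_force: [0.2, 0.2, -0.8]
width: 0.18
```

```bash
python3 - <<'E'
from h import *
info()
E
```

```text
t 5.53 p [0.4494 0.319  0.0083] xax [0.936 0.352 0.002] z [ 0.002  0.002 -1.   ] F [ 0.23  0.23 -0.77] M [-0.05  0.01 -0.01] w 0.18 q [ 0.91  0.51 -0.42  0.   -0.64  1.02]
```

>>> jog_arm(
  motion=[0,0,-0.03,0,0,0,1,0,0,-0.05,0,0,0,1,0,0,-0.05,0,0,0,1,0,0,-0.05,0,0,0,1,0,0,0,0,0,0,1],
)

```text
t: 6.15
ee_pos: [0.4487, 0.3181, 0.1924]
eef_rot: [3.09, 0.562, -0.002]
contact_force: [0.8, -0.0, -1.5]
width: 0.183
```

```bash
python3 - <<'E'
from h import *
info()
plan([.375,.05,.2],pose(-8),7,f=1)
E
```

```text
t 6.15 p [0.4487 0.3181 0.1924] xax [ 0.936  0.352 -0.001] z [-0.001 -0.001 -1.   ] F [ 0.84 -0.04 -1.53] M [-0.05  0.   -0.02] w 0.183 q [ 0.91  0.28 -0.22  0.   -1.07  1.02]
rows 7 [-0.0233, 0.0321, -0.001, 0.01, 0.01, 4.09, 1.0, -0.021, 0.0337, -0.001, 0.01, 0.01, 4.09, 1.0, -0.0185, 0.0351, -0.001, 0.01, 0.01, 4.09, 1.0, -0.016, 0.0364, -0.001, 0.01, 0.01, 4.09, 1.0, -0.0133, 0.0374, -0.0011, 0.01, 0.01, 4.09, 1.0, -0.0106, 0.0383, -0.0011, 0.01, 0.01, 4.09, 1.0, -0.0079, 0.0389, -0.0011, 0.01, 0.01, 4.09, 1.0]
```

>>> jog_arm(
  motion=[-0.023,0.032,-0.001,0,0,4.1,1,-0.021,0.034,-0.001,0,0,4.1,1,-0.0185,0.035,-0.001,0,0,4.1,1,-0.016,0.036,-0.001,0,0,4.1,1,-0.0135,0.037,-0.001,0,0,4.1,1,-0.0105,0.038,-0.001,0,0,4.1,1,-0.008,0.039,-0.001,0,0,4.1,1,0,0,0,0,0,0,1],
)

```text
t: 7.15
ee_pos: [0.364, 0.0411, 0.1922]
eef_rot: [3.122, -0.249, -0.023]
contact_force: [0.1, 0.3, -0.8]
width: 0.183
```

```bash
python3 - <<'E'
from h import *
info(); s=robot.get_state()
im,d=robot.read_camera("wrist");cv2.imwrite("pics/w2.png",im);np.save("w2.npy",d)
import pickle;pickle.dump(s,open("s2.pkl","wb"))
def W(p): return np.round(world("wrist",p,d[int(p[1]),int(p[0])],s),4)
for l in ["pry_grip","pry_tip","recess","cover_edge","cover_hinge","printer"]:
    for r in robot.spot_point("wrist",l)[:2]: print(l,round(r["confidence"],2),np.round(r["xy"],1),W(r["xy"]))
t,dt=robot.read_camera("top");cv2.imwrite("pics/t2.png",t)
E
```

```text
t 7.15 p [0.364  0.0411 0.1922] xax [ 0.987 -0.159 -0.014] z [-0.016 -0.008 -1.   ] F [ 0.08  0.33 -0.83] M [ 0.05 -0.08 -0.01] w 0.183 q [ 0.56 -0.04 -0.6  -0.   -1.02  0.85]
pry_grip 0.96 [ 63.2 343.5] [0.2312 0.3096 0.0107]
pry_grip 0.73 [285.  270.8] [0.3667 0.0398 0.2042]
pry_tip 0.89 [281.8   3. ] [ 0.5307  0.0137 -0.0015]
```

View pics/w2.png

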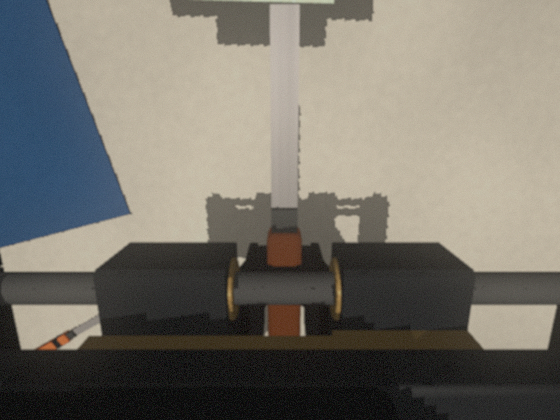

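>>> jog_arm(
  motion=[0,0,-0.02,0,10,0,1,0,0,-0.02,0,10,0,1,0,0,-0.02,0,10,0,1,0,0,0,0,0,0,1],
)

```text
t: 8.05
ee_pos: [0.3594, 0.0467, 0.2495]
eef_rot: [2.986, -0.226, 0.76]
contact_force: [0.3, -0.1, -0.7]
width: 0.179
```

```bash
python3 - <<'E'
from h import *
info(); s=robot.get_state()
im,d=robot.read_camera("wrist");cv2.imwrite("pics/w3.png",im);np.save("w3.npy",d)
import pickle;pickle.dump(s,open("s3.pkl","wb"))
def W(p): return np.round(world("wrist",p,d[int(p[1]),int(p[0])],s),4)
for l in ["pry_grip","pry_tip","recess","cover_edge","cover_hinge","printer"]:
    for r in robot.spot_point("wrist",l)[:2]: print(l,round(r["confidence"],2),np.round(r["xy"],1),W(r["xy"]))
E
```

```text
t 8.05 p [0.3594 0.0467 0.2495] xax [ 0.868 -0.129  0.479] z [ 0.471 -0.086 -0.878] F [ 0.3  -0.13 -0.68] M [0.16 1.08 0.05] w 0.179 q [ 0.94 -0.39 -1.    0.62 -0.83  0.08]
pry_grip 0.69 [282.8 268.6] [0.3568 0.0473 0.2605]
pry_tip 0.58 [278.7   4.7] [0.4567 0.0339 0.3073]
recess 0.7 [274.4 100.2] [0.4259 0.0405 0.2888]
recess 0.4 [272.5  96.5] [0.4271 0.0411 0.2898]
cover_edge 0.93 [272.2  97.2] [0.4264 0.0414 0.2905]
printer 0.75 [279.6  75.8] [0.4337 0.0371 0.2941]
```

View pics/w3.png

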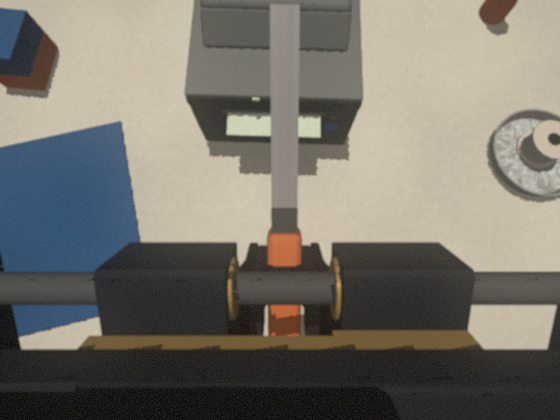

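```bash
python3 - <<'E'
from h import *
import pickle
s=pickle.load(open("s3.pkl","rb"));d=np.load("w3.npy")
ys,xs=np.mgrid[0:420,0:560]
c=robot.calibration("wrist");K=c["camera_matrix"]
X=np.stack([(xs-K[0,2])/K[0,0]*d,-(ys-K[1,2])/K[1,1]*d,-d,np.ones_like(d)],-1)
T=np.eye(4);T[:3,:3]=R.from_rotvec(s["eef_rot"]).as_matrix();T[:3,3]=s["ee_pos"]
P=(X@(T@c["hand_eye"]).T)[...,:3]
# bench check
print("bench z",np.median(P[150:200,400:460,2]), np.median(P[200:230,150:200,2]))
for y in range(80,146,4):
    print(y,[np.round(P[y,x],3).tolist() for x in (200,225,255,310,340,350)])
pl=P[50:96,185:365].reshape(-1,3);pl=pl[(pl[:,2]>.1)&(pl[:,2]<.122)]
print(len(pl),np.median(pl[:,2]))
# front edge: per column last plate pixel
E_=[]
for x in list(range(194,262))+list(range(306,356)):
    col=P[60:130,x];ok=np.nonzero((col[:,2]>.103)&(col[:,2]<.125))[0]
    if len(ok): E_.append(col[ok[-1]])
E_=np.array(E_);
vx,vy,x0,y0=cv2.fitLine(E_[:,:2].astype(np.float32),cv2.DIST_HUBER,0,.001,.001).ravel()
print("edge line",vx,vy,x0,y0,"yaw",np.degrees(np.arctan2(-vx,vy)) if vy>0 else np.degrees(np.arctan2(vx,-vy)),"z",np.median(E_[:,2]),"resid",np.std((E_[:,:2]-[x0,y0])@[-vy,vx]))
for y in (86,90,94):
    row=P[y];ok=np.nonzero((row[:,2]>.1)&(row[:,2]<.125)&(xs[0]>150)&(xs[0]<400))[0];print(y,ok[0],ok[-1],row[ok[0]],row[ok[-1]])
# blade
for y in range(10,200,30): print("blade",y,P[y,284],d[y,284])
np.save("P3.npy",P)
E
```

```text
bench z -0.0007309977409415969 -0.0006618377318061974
80 [[0.568, 0.097, 0.112], [0.564, 0.072, 0.112], [0.56, 0.042, 0.111], [0.553, -0.013, 0.11], [0.547, -0.043, 0.112], [0.547, -0.053, 0.11]]
84 [[0.565, 0.098, 0.11], [0.56, 0.073, 0.111], [0.556, 0.043, 0.111], [0.548, -0.012, 0.111], [0.543, -0.042, 0.112], [0.542, -0.052, 0.111]]
88 [[0.559, 0.098, 0.111], [0.555, 0.073, 0.111], [0.552, 0.044, 0.11], [0.543, -0.011, 0.111], [0.538, -0.041, 0.112], [0.538, -0.051, 0.11]]
92 [[0.556, 0.099, 0.11], [0.551, 0.074, 0.111], [0.547, 0.044, 0.111], [0.539, -0.011, 0.11], [0.534, -0.04, 0.111], [0.533, -0.05, 0.111]]
96 [[0.553, 0.1, 0.107], [0.548, 0.075, 0.109], [0.543, 0.045, 0.109], [0.534, -0.01, 0.111], [0.53, -0.039, 0.111], [0.529, -0.05, 0.11]]
100 [[0.552, 0.101, 0.101], [0.548, 0.076, 0.102], [0.541, 0.045, 0.107], [0.533, -0.01, 0.106], [0.528, -0.04, 0.106], [0.525, -0.049, 0.109]]
104 [[0.343, 0.051, 0.424], [0.548, 0.077, 0.094], [0.544, 0.046, 0.094], [0.536, -0.011, 0.093], [0.527, -0.04, 0.101], [0.525, -0.051, 0.101]]
108 [[0.554, 0.104, 0.084], [0.549, 0.078, 0.086]
[... 1478 characters left out ...]
10.247904 z 0.10523216548328101 resid 0.0008340332223783423
86 185 361 [0.56390742 0.11278013 0.11065595] [ 0.53809365 -0.06278114  0.11073748]
90 184 362 [0.56008433 0.11432519 0.10984649] [ 0.53408471 -0.06320667  0.10971677]
94 184 362 [0.55686535 0.11510266 0.10793642] [ 0.52978713 -0.06236141  0.10942915]
blade 10 [0.45567909 0.03191604 0.30540405] 0.14255373
blade 40 [0.44526366 0.0334808  0.30093893] 0.14432764
blade 70 [0.43560999 0.03490356 0.29493304] 0.14778446
blade 100 [0.42455081 0.0365646  0.29016292] 0.14969617
blade 130 [0.41412591 0.03809751 0.2834389 ] 0.15366049
blade 160 [0.40269936 0.03979761 0.27741801] 0.15669604
blade 190 [0.3907572  0.04157746 0.27133092] 0.15966909
```

```bash
python3 - <<'E'
from h import *
info()
plan([.395,.052,.2],pose(-10),4,f=1)
E
```

```text
t 8.4 p [0.362  0.0477 0.2508] xax [ 0.868 -0.135  0.477] z [ 0.469 -0.089 -0.879] F [ 0.37 -0.29 -0.23] M [0.18 1.03 0.03] w 0.177 q [ 0.93 -0.38 -0.99  0.62 -0.83  0.09]
rows 4 [0.001, -0.0026, 0.0149, 0.15, -7.13, 0.23, 1.0, 0.0028, -0.0025, 0.0147, 0.15, -7.13, 0.23, 1.0, 0.0046, -0.0025, 0.0142, 0.15, -7.13, 0.23, 1.0, 0.0063, -0.0025, 0.0136, 0.15, -7.13, 0.23, 1.0]
```

>>> jog_arm(
  motion=[0.001,-0.0025,0.015,0,-7,0,1,0.003,-0.0025,0.0145,0,-7,0,1,0.0045,-0.0025,0.014,0,-7,0,1,0.006,-0.0025,0.0135,0,-7,0,1,0,0,0,0,0,0,1],
)

```text
t: 9.02
ee_pos: [0.3994, 0.0523, 0.1972]
eef_rot: [3.12, -0.259, -0.016]
contact_force: [-0.8, -0.8, -1.0]
width: 0.178
```

```bash
python3 - <<'E'
from h import *
info()
plan([.395,.052,.096],pose(-10),4,f=1)
E
```

```text
t 9.03 p [0.3994 0.0523 0.1972] xax [ 0.986 -0.165 -0.009] z [-0.011 -0.01  -1.   ] F [-0.76 -0.75 -0.99] M [ 0.02 -0.01  0.03] w 0.178 q [ 0.54  0.03 -0.53  0.   -1.03  0.86]
rows 4 [-0.0008, -0.0, 0.0253, 0.17, 0.13, 0.13, 1.0, -0.0009, 0.0, 0.0253, 0.17, 0.13, 0.13, 1.0, -0.001, 0.0001, 0.0253, 0.17, 0.13, 0.13, 1.0, -0.001, 0.0002, 0.0253, 0.17, 0.13, 0.13, 1.0]
```

>>> jog_arm(
  motion=[-0.001,0,0.025,0.2,0.1,0.1,1,-0.001,0,0.025,0.2,0.1,0.1,1,-0.001,0,0.025,0.2,0.1,0.1,1,-0.001,0,0.024,0.2,0.1,0.1,1,0,0,0,0,0,0,1],
)

```text
t: 9.65
ee_pos: [0.3955, 0.0511, 0.0957]
eef_rot: [-3.128, 0.277, -0.002]
contact_force: [-0.2, 0.7, -1.2]
width: 0.179
```

```bash
python3 - <<'E'
from h import *
info(); s=robot.get_state()
plan([.395,.052,.096],pose(-10),1,f=1)
im,d=robot.read_camera("wrist");cv2.imwrite("pics/w4.png",im);np.save("w4.npy",d)
def W(p): return np.round(world("wrist",p,d[int(p[1]),int(p[0])],s),4)
for y in range(10,200,30): print("blade",y,W((284,y)))
im,d=robot.read_camera("scene");cv2.imwrite("pics/s4.png",cv2.resize(im[130:330,150:430],None,fx=2.8,fy=2.8,interpolation=cv2.INTER_CUBIC))
E
```

```text
t 9.65 p [0.3955 0.0511 0.0957] xax [ 0.984 -0.176  0.001] z [ 0.001  0.001 -1.   ] F [-0.23  0.7  -1.16] M [-0.04 -0.06 -0.01] w 0.179 q [ 0.54  0.15 -0.7  -0.   -0.72  0.85]
rows 1 [-0.0007, -0.0007, -0.0003, -0.09, -0.05, -0.11, 1.0]
blade 10 [0.5064 0.0308 0.0989]
blade 40 [0.4952 0.0329 0.1002]
blade 70 [0.484  0.0349 0.0994]
blade 100 [0.4721 0.037  0.1006]
blade 130 [0.4599 0.0392 0.1005]
blade 160 [0.4469 0.0415 0.0987]
blade 190 [0.4334 0.0439 0.0986]
```

View pics/w4.png

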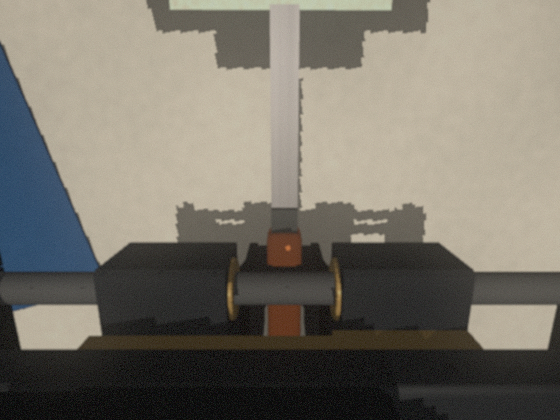

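View pics/s4.png

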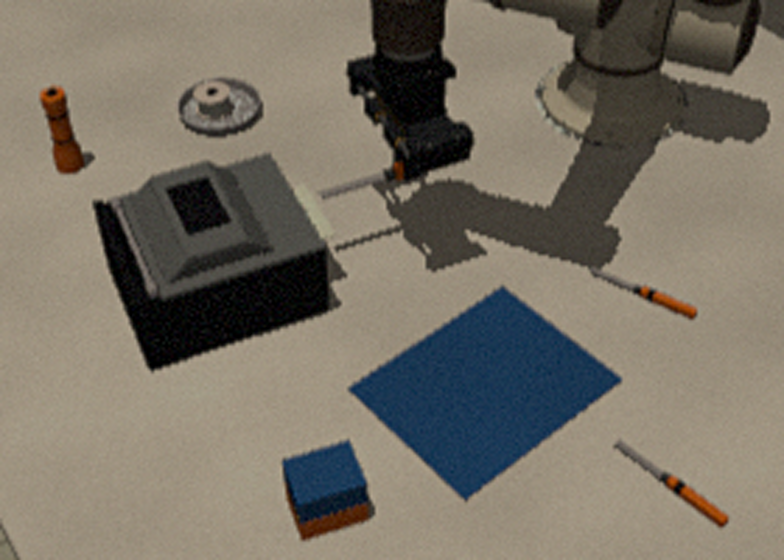

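>>> jog_arm(
  motion=[0.012,-0.0005,0,0,0,0,1,0.012,0,0,0,0,0,1,0.012,0,0,0,0,0,1,0,0,0,0,0,0,1],
)

```text
t: 10.25
ee_pos: [0.427, 0.0439, 0.097]
eef_rot: [3.128, -0.281, -0.02]
contact_force: [0.4, 0.5, -0.8]
width: 0.184
```

```bash
python3 - <<'E'
from h import *
info()
plan(np.array([.539,.0265,.0955])-np.array([.985,-.174,0])*(.116-.032),pose(-10),3,f=1)
E
```

```text
t 10.25 p [0.427  0.0439 0.097 ] xax [ 0.984 -0.178 -0.012] z [-0.013  0.001 -1.   ] F [ 0.38  0.5  -0.77] M [ 0.03 -0.14 -0.01] w 0.184 q [ 0.48  0.21 -0.61 -0.01 -0.76  0.92]
rows 3 [0.0098, -0.0008, 0.0004, 0.03, 0.24, -0.09, 1.0, 0.0098, -0.0008, 0.0004, 0.03, 0.24, -0.09, 1.0, 0.0098, -0.0008, 0.0005, 0.03, 0.24, -0.09, 1.0]
```

>>> jog_arm(
  motion=[0.01,-0.001,0.0005,0,0.3,0,1,0.01,-0.001,0.0005,0,0.3,0,1,0.01,-0.0005,0.0005,0,0.2,0,1,0,0,0,0,0,0,1],
)

```text
t: 10.75
ee_pos: [0.4628, 0.0413, 0.0963]
eef_rot: [3.129, -0.281, 0.012]
contact_force: [-0.4, -0.7, -1.2]
width: 0.176
```

```bash
python3 - <<'E'
from h import *
info(); s=robot.get_state()
im,d=robot.read_camera("wrist");cv2.imwrite("pics/w5.png",im)
def W(p): return np.round(world("wrist",p,d[int(p[1]),int(p[0])],s),4)
for y in range(10,200,20): print("blade",y,W((284,y)))
E
```

```text
t 10.75 p [0.4628 0.0413 0.0963] xax [ 0.984 -0.178  0.008] z [ 0.008 -0.001 -1.   ] F [-0.37 -0.68 -1.17] M [ 0.07  0.04 -0.01] w 0.176 q [ 0.44  0.25 -0.55  0.01 -0.76  0.94]
blade 10 [0.5706 0.0212 0.111 ]
blade 30 [0.5638 0.0224 0.1113]
blade 50 [0.5569 0.0237 0.1114]
blade 70 [0.5497 0.025  0.1115]
blade 90 [0.5425 0.0263 0.1106]
blade 110 [0.5353 0.0276 0.1017]
blade 130 [0.5271 0.0291 0.1032]
blade 150 [0.5187 0.0306 0.1019]
blade 170 [0.51   0.0322 0.1017]
blade 190 [0.5011 0.0338 0.1013]
```

View pics/w5.png

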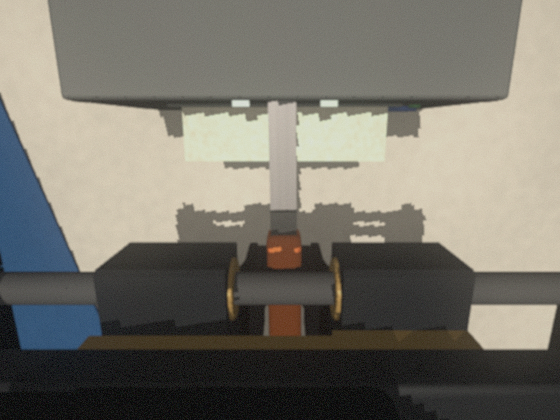

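```bash
cat >> h.py <<'E'
U=np.array([np.cos(np.radians(-10)),np.sin(np.radians(-10)),0]);E0=np.array([.539,.0265,0])
H=E0+U*.195+[0,0,.1115]
def tcp_for(th,r=.165,tip=.116,dz=.003):
    a=-np.cos(th)*U+np.sin(th)*np.array([0,0,1]);n=np.sin(th)*U+np.cos(th)*np.array([0,0,1])
    C=H+r*a-.008*n
    return C-U*tip-np.array([0,0,dz+.00125])
E
python3 - <<'E'
from h import *
info()
for t in [0,.1,.2,.3,.4,.6,.8,1,1.2,1.3]:
    p=tcp_for(t);print(t,np.round(p,4),"along",np.round((p-E0)@U,4))
p=cur()[0];print("now along",(p-E0)@U, "lat",(p-E0)@np.array([.174,.985,0]))
E
```

```text
t 10.8 p [0.4624 0.0412 0.0963] xax [ 0.984 -0.178  0.007] z [ 0.007 -0.001 -1.   ] F [ 0.27  0.05 -0.82] M [-0.03 -0.03  0.01] w 0.187 q [ 0.44  0.25 -0.56  0.01 -0.76  0.94]
0 [0.4543 0.0414 0.0992] along -0.086
0.1 [0.4543 0.0414 0.1158] along -0.086
0.2 [0.456  0.0411 0.1322] along -0.0843
0.3 [0.4592 0.0406 0.1484] along -0.081
0.4 [0.4641 0.0397 0.1641] along -0.0761
0.6 [0.4782 0.0372 0.1938] along -0.0617
0.8 [0.4979 0.0337 0.22  ] along -0.0417
1 [0.5224 0.0294 0.2418] along -0.0169
1.2 [0.5506 0.0245 0.2581] along 0.0118
1.3 [0.5657 0.0218 0.2641] along 0.0272
now along -0.07801460547844756 lat 0.0011735614816273038
```

Retract 8 mm, then lift to about 0.2 rad.

>>> jog_arm(
  motion=[-0.008,0,-0.003,0,0,0,1,0,0,-0.01,0,0,0,1,0,0,-0.01,0,0,0,1,0.001,0,-0.01,0,0,0,1,0.001,0,-0.008,0,0,0,1,0,0,0,0,0,0,1,0,0,0,0,0,0,1],
)

```text
t: 11.68
ee_pos: [0.4542, 0.0422, 0.1404]
eef_rot: [-3.129, 0.281, -0.01]
contact_force: [-0.5, 0.6, -2.5]
width: 0.181
```

```bash
python3 - <<'E'
from h import *
info(); s=robot.get_state()
p=cur()[0];print("now along",(p-E0)@U, "lat",(p-E0)@np.array([.174,.985,0]))
im,d=robot.read_camera("wrist");cv2.imwrite("pics/w6.png",im)
def W(p): return np.round(world("wrist",p,d[int(p[1]),int(p[0])],s),4)
for y in range(10,200,20): print("blade",y,W((284,y)))
im,d=robot.read_camera("scene");cv2.imwrite("pics/s6.png",cv2.resize(im[130:280,150:430],None,fx=2.8,fy=2.8,interpolation=cv2.INTER_CUBIC))
E
```

```text
t 11.68 p [0.4542 0.0422 0.1404] xax [ 0.984 -0.178  0.006] z [ 0.006 -0.    -1.   ] F [-0.51  0.6  -2.5 ] M [ 0.03  0.11 -0.  ] w 0.181 q [ 0.45  0.18 -0.52  0.   -0.87  0.94]
now along -0.08623732788574334 lat 0.0007441287498000423
blade 10 [0.5625 0.0221 0.153 ]
blade 30 [0.5552 0.0234 0.155 ]
blade 50 [0.548  0.0247 0.1568]
blade 70 [0.5425 0.0257 0.145 ]
blade 90 [0.5348 0.0271 0.1442]
blade 110 [0.5267 0.0286 0.1454]
blade 130 [0.5185 0.0301 0.1438]
blade 150 [0.5099 0.0317 0.1428]
blade 170 [0.5013 0.0332 0.1445]
blade 190 [0.4921 0.0349 0.1437]
```

View pics/w6.png

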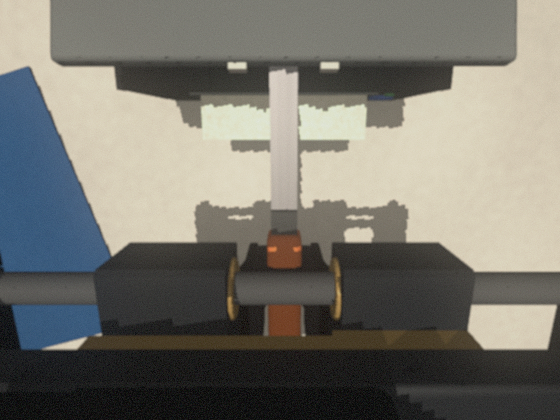

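View pics/s6.png

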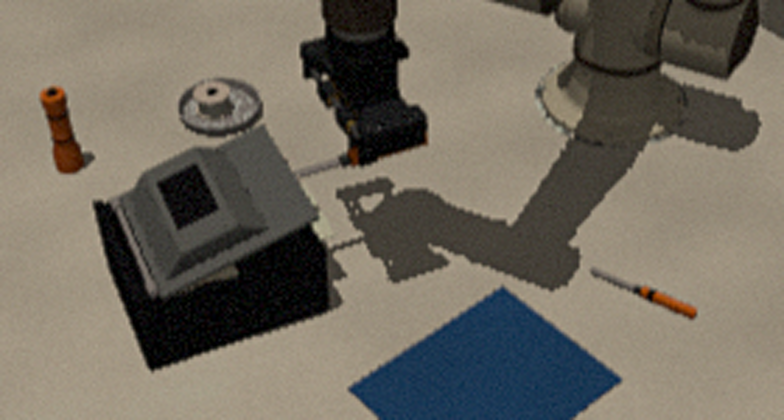

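>>> jog_arm(
  motion=[0.004,0,-0.008,0,0,0,1,0.006,0,-0.015,0,0,0,1,0.007,0,-0.015,0,0,0,1,0.008,0,-0.015,0,0,0,1,0.01,0,-0.0135,0,0,0,1,0,0,0,0,0,0,1],
)

```text
t: 12.52
ee_pos: [0.4865, 0.0351, 0.2081]
eef_rot: [3.125, -0.281, -0.006]
contact_force: [-0.7, 0.9, -1.3]
width: 0.18
```

```bash
python3 - <<'E'
from h import *
info(); s=robot.get_state()
p=cur()[0];print("now along",(p-E0)@U, "lat",(p-E0)@np.array([.174,.985,0]))
im,d=robot.read_camera("scene");cv2.imwrite("pics/s7.png",cv2.resize(im[130:280,150:430],None,fx=2.8,fy=2.8,interpolation=cv2.INTER_CUBIC))
E
```

```text
t 12.53 p [0.4865 0.0351 0.2081] xax [ 0.984 -0.179 -0.004] z [-0.004 -0.003 -1.   ] F [-0.69  0.92 -1.25] M [0.15 0.25 0.05] w 0.18 q [ 0.41  0.17 -0.34  0.   -1.07  0.98]
now along -0.05316431936545385 lat -0.0006321740915143846
```

View pics/s7.png

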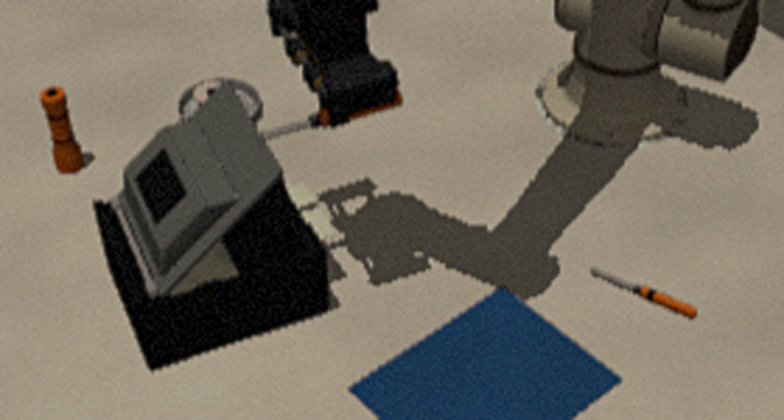

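>>> jog_arm(
  motion=[0.0115,0,-0.012,0,0,0,1,0.0125,0,-0.011,0,0,0,1,0.013,0,-0.0105,0,0,0,1,0.014,0,-0.0085,0,0,0,1,0.015,0,-0.008,0,0,0,1,0.0155,0,-0.006,0,0,0,1,0.008,0,-0.002,0,0,0,1,0,0,0,0,0,0,1,0,0,0,0,0,0,1],
)

```text
t: 13.7
ee_pos: [0.57, 0.0184, 0.2599]
eef_rot: [3.121, -0.28, -0.031]
contact_force: [0.1, 0.3, -0.4]
width: 0.18
```

```bash
python3 - <<'E'
from h import *
info(); s=robot.get_state()
p=cur()[0];print("now along",(p-E0)@U, "lat",(p-E0)@np.array([.174,.985,0]))
im,d=robot.read_camera("scene");cv2.imwrite("pics/s8.png",cv2.resize(im[100:280,150:430],None,fx=2.8,fy=2.8,interpolation=cv2.INTER_CUBIC))
im,d=robot.read_camera("wrist");cv2.imwrite("pics/w8.png",im)
E
```

```text
t 13.7 p [0.57   0.0184 0.2599] xax [ 0.984 -0.178 -0.019] z [-0.02  -0.006 -1.   ] F [ 0.09  0.3  -0.39] M [-0.02  0.01  0.01] w 0.18 q [ 0.32  0.28 -0.05 -0.   -1.26  1.08]
now along 0.031944607154578204 lat -0.00258090874903063
```

View pics/s8.png

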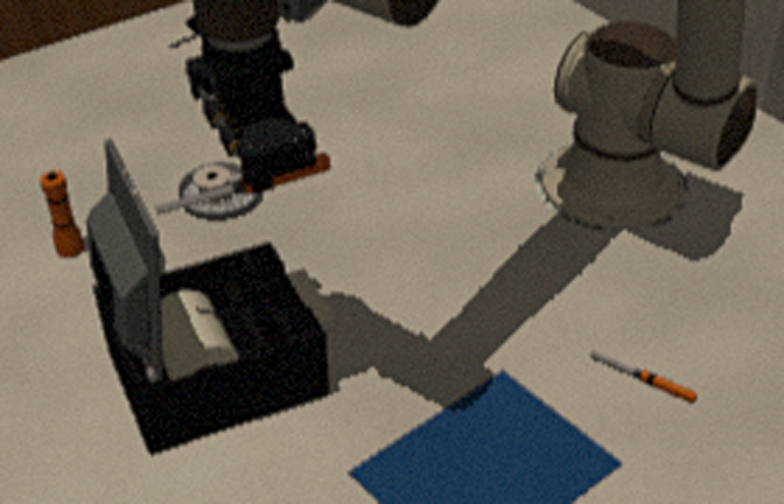

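View pics/w8.png

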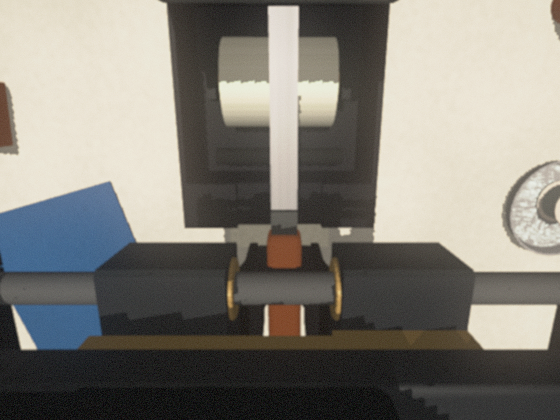

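>>> jog_arm(
  motion=[-0.05,0,0,0,0,0,1,-0.05,0,0,0,1,0,1,-0.03,0,0,0,0,0,1],
)

```text
t: 14.18
ee_pos: [0.4396, 0.0418, 0.2603]
eef_rot: [3.119, -0.282, -0.005]
contact_force: [0.7, -0.1, -0.5]
width: 0.178
```

```bash
python3 - <<'E'
from h import *
info()
plan([.45,.318,.12],pose(20.6),7,f=1)
E
```

```text
t 14.18 p [0.4396 0.0418 0.2603] xax [ 0.984 -0.18  -0.002] z [-0.004 -0.01  -1.   ] F [ 0.69 -0.06 -0.45] M [-0.01 -0.06  0.  ] w 0.178 q [ 0.47  0.04 -0.35  0.01 -1.19  0.92]
rows 7 [-0.0056, -0.0393, 0.0196, 0.08, 0.04, -4.42, 1.0, -0.0025, -0.0396, 0.0197, 0.08, 0.04, -4.42, 1.0, 0.0005, -0.0396, 0.0198, 0.08, 0.04, -4.42, 1.0, 0.0035, -0.0394, 0.0198, 0.08, 0.04, -4.42, 1.0, 0.0066, -0.039, 0.0199, 0.08, 0.04, -4.42, 1.0, 0.0095, -0.0384, 0.0199, 0.08, 0.04, -4.42, 1.0, 0.0124, -0.0375, 0.02, 0.08, 0.04, -4.42, 1.0]
```

>>> jog_arm(
  motion=[-0.0055,-0.039,0.01,0,0,-4.4,1,-0.0025,-0.0395,0.015,0,0,-4.4,1,0.0005,-0.0395,0.02,0,0,-4.4,1,0.0035,-0.0395,0.022,0,0,-4.4,1,0.0065,-0.039,0.024,0,0,-4.4,1,0.0095,-0.0385,0.024,0,0,-4.4,1,0.0125,-0.0375,0.024,0,0,-4.4,1,0,0,0,0,0,0,1],
)

```text
t: 15.18
ee_pos: [0.4447, 0.3261, 0.1196]
eef_rot: [3.081, 0.589, 0.007]
contact_force: [0.0, -0.9, -1.0]
width: 0.181
```

```bash
python3 - <<'E'
from h import *
info();s=robot.get_state()
plan([.4495,.319,.03],pose(20.6),3,f=1)
im,d=robot.read_camera("wrist");cv2.imwrite("pics/w9.png",im)
def W(p): return np.round(world("wrist",p,d[int(p[1]),int(p[0])],s),4)
for y in range(10,200,30): print("blade",y,W((284,y)))
E
```

```text
t 15.18 p [0.4447 0.3261 0.1196] xax [0.929 0.369 0.003] z [ 0.005 -0.004 -1.   ] F [ 0.   -0.92 -0.98] M [-0.11 -0.01 -0.02] w 0.181 q [ 0.93  0.36 -0.32  0.01 -0.89  1.01]
rows 3 [0.0005, 0.0026, 0.0299, 0.11, -0.07, 0.35, 1.0, 0.0005, 0.0027, 0.0299, 0.11, -0.07, 0.35, 1.0, 0.0006, 0.0027, 0.0299, 0.11, -0.07, 0.35, 1.0]
blade 10 [0.5492 0.3666 0.1241]
blade 40 [0.5389 0.3626 0.1242]
blade 70 [0.5283 0.3583 0.1238]
blade 100 [0.5171 0.3539 0.1249]
blade 130 [0.5055 0.3493 0.1233]
blade 160 [0.4934 0.3445 0.1238]
blade 190 [0.4809 0.3395 0.1241]
```

Blade is level. Lowering.

>>> jog_arm(
  motion=[0.0005,0.0025,0.03,0,0,0.4,1,0.0005,0.0025,0.03,0,0,0.4,1,0.0005,0.0025,0.03,0,0,0.3,1,0,0,0.012,0,0,0,1,0,0,0,0,0,0,1],
)

```text
t: 15.85
ee_pos: [0.4524, 0.3173, 0.0227]
eef_rot: [-3.091, -0.552, -0.022]
contact_force: [-1.0, -0.4, -0.1]
width: 0.179
```

```bash
python3 - <<'E'
from h import *
info()
plan([.4495,.319,.0088],pose(20.6),2,f=1)
E
```

```text
t 15.85 p [0.4524 0.3173 0.0227] xax [0.938 0.346 0.014] z [ 0.014  0.004 -1.   ] F [-1.03 -0.38 -0.08] M [-0.04 -0.03 -0.01] w 0.179 q [ 0.91  0.49 -0.42  0.01 -0.65  1.  ]
rows 2 [-0.0012, -0.0013, 0.0069, 0.03, -0.41, -0.18, 1.0, -0.0011, -0.0013, 0.0069, 0.03, -0.41, -0.18, 1.0]
```

>>> jog_arm(
  motion=[0,0,0.007,0,-0.5,0,1,0,0,0.006,0,-0.3,0,1,0,0,0,0,0,0,1],
)

```text
t: 16.23
ee_pos: [0.4541, 0.3188, 0.0119]
eef_rot: [-3.09, -0.552, -0.007]
contact_force: [-0.9, -0.7, -0.4]
width: 0.181
```

```bash
python3 - <<'E'
from h import *
info()
E
```

```text
t 16.23 p [0.4541 0.3188 0.0119] xax [0.938 0.346 0.005] z [ 0.004  0.003 -1.   ] F [-0.93 -0.75 -0.39] M [-0.08 -0.01 -0.03] w 0.181 q [ 0.9   0.51 -0.41  0.   -0.64  1.02]
```

>>> jog_arm(
  motion=[0,0,0.003,0,0,0,1,0,0,0.0005,0,0,0,1,0,0,0,0,0,0,-1,0,0,0,0,0,0,-1,0,0,0,0,0,0,-1,0,0,0,0,0,0,-1,0,0,0,0,0,0,-1],
)

```text
t: 17.1
ee_pos: [0.4545, 0.3195, 0.0091]
eef_rot: [-3.089, -0.553, -0.009]
contact_force: [0.7, 0.3, -1.2]
width: 0.664
```

```bash
python3 - <<'E'
from h import *
info()
E
```

```text
t 17.1 p [0.4545 0.3195 0.0091] xax [0.938 0.347 0.006] z [ 0.005  0.005 -1.   ] F [ 0.65  0.35 -1.22] M [-0.08 -0.04 -0.04] w 0.664 q [ 0.91  0.51 -0.42  0.   -0.64  1.02]
```

>>> jog_arm(
  motion=[0,0,-0.005,0,0,0,-1,0,0,-0.02,0,0,0,-1,0,0,-0.05,0,0,0,-1,0,0,-0.06,0,0,0,-1,0,0,-0.06,0,0,0,-1,0,0,-0.06,0,0,0,-1,0,0,-0.06,0,0,0,-1,0,0,-0.05,0,0,0,-1],
)

```text
t: 18.1
ee_pos: [0.451, 0.3158, 0.3839]
eef_rot: [3.091, 0.553, -0.001]
contact_force: [1.2, 0.6, -0.2]
width: 0.999
```

```bash
cat >> h.py <<'E'
V=np.array([.1736,.9848,0]);Z=np.array([0,0,1.])
def cpose(th,back=.035,off=0.0):
    """TCP pose gripping cover at th: TCP `back` m in from edge along plate (neg = beyond edge)"""
    a=-np.cos(th)*U+np.sin(th)*Z;n=np.sin(th)*U+np.cos(th)*Z
    e=H+.195*a-.004*n
    z=-a;x=V;y=np.cross(z,x)
    return e-a*back+n*off,R.from_matrix(np.c_[x,y,z])
E
python3 - <<'E'
from h import *
info();s=robot.get_state()
im,d=robot.read_camera("top");cv2.imwrite("pics/t10.png",im);np.save("t10.npy",d)
im,d=robot.read_camera("scene");cv2.imwrite("pics/s10.png",im);np.save("s10.npy",d)
p,r=cpose(1.45,-.10);print(p,r.as_matrix())
plan(p,r,8)
E
```

```text
t 18.1 p [0.451  0.3158 0.3839] xax [ 0.938  0.346 -0.001] z [-0.    -0.001 -1.   ] F [ 1.23  0.59 -0.21] M [ 0.01 -0.02 -0.05] w 0.999 q [ 0.91  0.19  0.13  0.   -1.51  1.02]
[ 6.92118728e-01 -4.98962978e-04  4.03868321e-01] [[ 1.73603107e-01  9.77639396e-01  1.18672544e-01]
 [ 9.84815699e-01 -1.72337733e-01 -2.09223509e-02]
 [-2.75738141e-06  1.20502769e-01 -9.92712991e-01]]
rows 8 [0.0143, 0.0476, -0.0019, -0.76, 0.37, -7.46, -1.0, 0.008, 0.0491, -0.0012, -0.76, 0.37, -7.46, -1.0, 0.0016, 0.0497, -0.0005, -0.76, 0.37, -7.46, -1.0, -0.0049, 0.0495, 0.0002, -0.76, 0.37, -7.46, -1.0, -0.0113, 0.0484, 0.0008, -0.76, 0.37, -7.46, -1.0, -0.0175, 0.0465, 0.0013, -0.76, 0.37, -7.46, -1.0, -0.0234, 0.0439, 0.0018, -0.76, 0.37, -7.46, -1.0, -0.0289, 0.0404, 0.0022, -0.76, 0.37, -7.46, -1.0]
```

View pics/s10.png

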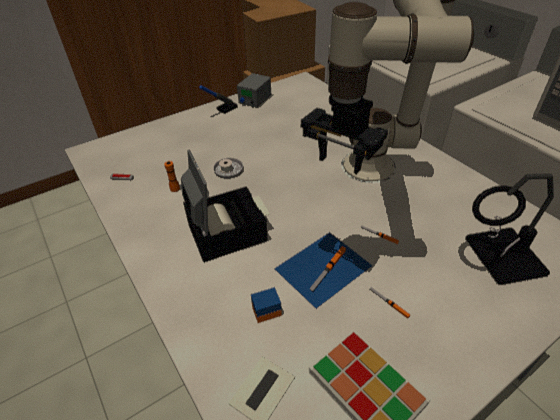

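View pics/t10.png

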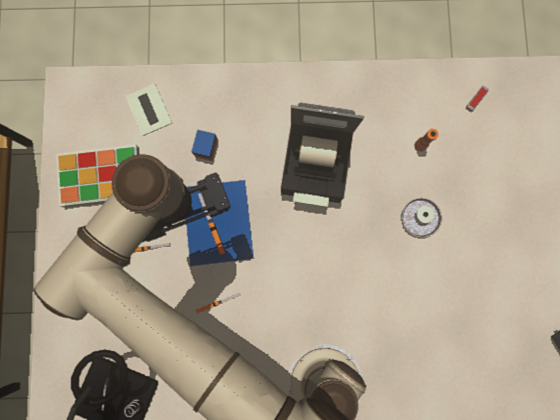

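```bash
python3 - <<'E'
from h import *
D=np.load("t10.npy")
pts=[]
for y in range(95,135):
  for x in range(285,370):
    p=world("top",(x,y),D[y,x])
    if p[2]>.285: pts.append(p)
P=np.array(pts);print(len(P),P[:,2].max(),np.median(P,0))
c=P.mean(0)
print("along",np.percentile((P-E0)@U,[0,10,50,90,100]),"lat",np.percentile((P-E0)@V,[0,50,100]),"z",np.percentile(P[:,2],[10,50,90]))
vx,vy,x0,y0=cv2.fitLine(P[:,:2].astype(np.float32),cv2.DIST_HUBER,0,.001,.001).ravel();print("edge yaw",np.degrees(np.arctan2(vx,vy)))
e,_=cpose(1.45,0);print("pred",e,(e-E0)@U)
E
```

```text
Traceback (most recent call last):
  File "h.py", line 5, in world
    c=robot.calibration(cam);K=np.array(c["camera_matrix"])
ValueError: time passes only in moves, steps and waits
```

>>> jog_arm(
  motion=[0.0145,0.0475,-0.008,-0.8,0.4,-7.5,-1,0.008,0.049,-0.008,-0.8,0.4,-7.5,-1,0.0015,0.0495,-0.005,-0.8,0.4,-7.5,-1,-0.005,0.0495,-0.003,-0.8,0.4,-7.5,-1,-0.0115,0.0485,0,-0.8,0.4,-7.5,-1,-0.0175,0.0465,0.001,-0.8,0.4,-7.5,-1,-0.0235,0.044,0.002,-0.8,0.4,-7.5,-1,-0.029,0.0405,0.002,-0.8,0.4,-7.5,-1,0,0,0,0,0,0,-1],
)

```text
t: 19.32
ee_pos: [0.7022, -0.0057, 0.4246]
eef_rot: [2.288, 2.008, 0.124]
contact_force: [0.2, -0.0, -0.7]
width: 1.004
```

```bash
python3 - <<'E'
from h import *
info();s=robot.get_state()
im,d=robot.read_camera("wrist");cv2.imwrite("pics/w11.png",im)
def cloud(cam,d,s=None):
    c=robot.calibration(cam);K=c["camera_matrix"]
    ys,xs=np.mgrid[0:420,0:560]
    X=np.stack([(xs-K[0,2])/K[0,0]*d,-(ys-K[1,2])/K[1,1]*d,-d,np.ones_like(d)],-1)
    if cam=="wrist":
        T=np.eye(4);T[:3,:3]=R.from_rotvec(s["eef_rot"]).as_matrix();T[:3,3]=s["ee_pos"];M=T@c["hand_eye"]
    else: M=c["pose"]
    return (X@np.array(M).T)[...,:3]
e,_=cpose(1.45,0);print("pred",e,(e-E0)@U)
for n,C in (("top",cloud("top",np.load("t10.npy"))[95:135,285:370]),("wrist",cloud("wrist",d,s))):
    P=C.reshape(-1,3);P=P[(P[:,2]>.285)&(P[:,2]<.325)&(P[:,0]>.6)&(P[:,0]<.78)]
    print(n,len(P),"along",np.percentile((P-E0)@U,[0,10,50,90,100]),"lat",np.percentile((P-E0)@V,[0,50,100]),"z",np.percentile(P[:,2],[10,50,90]))
    vx,vy,x0,y0=cv2.fitLine(P[:,:2].astype(np.float32),cv2.DIST_HUBER,0,.001,.001).ravel();print("edge yaw",np.degrees(np.arctan2(vx,vy)))
E
```

```text
t 19.32 p [ 0.7022 -0.0057  0.4246] xax [ 0.13   0.992 -0.001] z [ 0.124 -0.018 -0.992] F [ 0.23 -0.02 -0.71] M [0.   0.14 0.05] w 1.004 q [ 0.24  0.41  0.51  0.05 -1.56  2.77]
pred [ 0.70398593 -0.00259147  0.30459702] 0.16753110800921323
top 355 along [0.16117308 0.16300395 0.16498164 0.16904403 0.17176593] lat [-0.08895141  0.00072613  0.09067242] z [0.29052445 0.30237312 0.30603606]
edge yaw 10.308037
wrist 1880 along [0.1632585  0.16429494 0.16753255 0.17092292 0.17380561] lat [-0.06131558  0.0213644   0.08940726] z [0.30244245 0.30387008 0.30510984]
edge yaw 10.258019
```

View pics/w11.png

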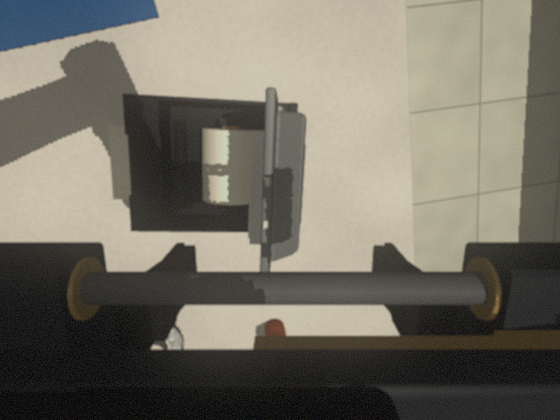

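```bash
python3 - <<'E'
from h import *
p,r=cpose(1.45,-.03);plan(p,r,3)
E
```

```text
rows 3 [0.0008, -0.0042, 0.03, 0.09, -0.09, 0.86, -1.0, 0.0008, -0.0042, 0.03, 0.09, -0.09, 0.86, -1.0, 0.0008, -0.0042, 0.03, 0.09, -0.09, 0.86, -1.0]
```

>>> jog_arm(
  motion=[0.001,-0.004,0.03,0,0,0.9,-1,0.001,-0.004,0.03,0,0,0.9,-1,0.001,-0.004,0.03,0,0,0.8,-1,0,0,0,0,0,0,-1],
)

```text
t: 19.88
ee_pos: [0.6988, 0.0026, 0.3333]
eef_rot: [2.334, 1.958, 0.132]
contact_force: [-1.1, -0.6, 0.2]
width: 1.001
```

```bash
python3 - <<'E'
from h import *
info()
p,r=cpose(1.45,.033);plan(p,r,3)
E
```

```text
t 19.88 p [0.6988 0.0026 0.3333] xax [0.173 0.985 0.006] z [ 0.125 -0.016 -0.992] F [-1.1  -0.59  0.22] M [-0.07  0.13  0.  ] w 1.001 q [ 0.26  0.4   0.28  0.05 -1.33  2.7 ]
rows 3 [-0.0015, 0.0007, 0.0208, 0.11, -0.12, -0.01, -1.0, -0.0015, 0.0008, 0.0208, 0.11, -0.12, -0.01, -1.0, -0.0014, 0.0008, 0.0208, 0.11, -0.12, -0.01, -1.0]
```

>>> jog_arm(
  motion=[-0.0015,0.001,0.021,0,0,0,-1,-0.0015,0.001,0.021,0,0,0,-1,-0.0015,0,0.021,0,0,0,-1,0,0,0,0,0,0,-1],
)

```text
t: 20.38
ee_pos: [0.7098, -0.0001, 0.2792]
eef_rot: [2.323, 1.957, 0.147]
contact_force: [-0.8, -0.2, 0.3]
width: 0.999
```

```bash
python3 - <<'E'
from h import *
info()
p,r=cpose(1.45,.033);plan(p,r,1)
im,d=robot.read_camera("wrist");cv2.imwrite("pics/w12.png",im)
E
```

```text
t 20.38 p [ 7.098e-01 -1.000e-04  2.792e-01] xax [0.169 0.986 0.009] z [ 0.138 -0.015 -0.99 ] F [-0.83 -0.23  0.33] M [-0.02  0.12  0.04] w 0.999 q [ 0.25  0.43  0.19  0.05 -1.2   2.71]
rows 1 [-0.0035, -0.0023, 0.0071, 1.05, -0.54, 0.2, -1.0]
```

View pics/w12.png

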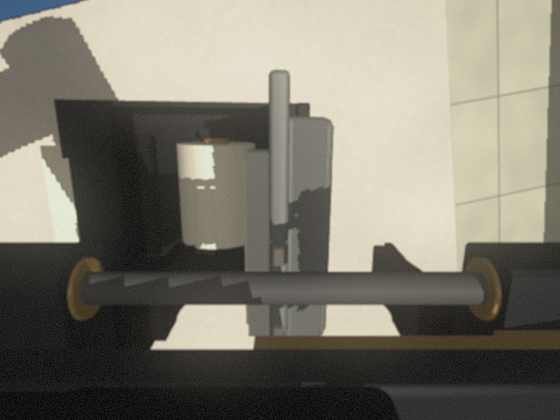

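>>> jog_arm(
  motion=[-0.0035,-0.002,0.006,1,-0.5,0,-1,0,0,0,0,0,0,1,0,0,0,0,0,0,1,0,0,0,0,0,0,1,0,0,0,0,0,0,1,0,0,0,0,0,0,1,0,0,0,0,0,0,1,0,0,0,0,0,0,1,0,0,0,0,0,0,1,0,0,0,0,0,0,1,0,0,0,0,0,0,1,0,0,0,0,0,0,1,0,0,0,0,0,0,1],
)

```text
t: 22.05
ee_pos: [0.7065, -0.0024, 0.2791]
eef_rot: [2.331, 1.961, 0.122]
contact_force: [-0.7, 0.0, 0.5]
width: 0.094
```

```bash
python3 - <<'E'
from h import *
info()
p,r=cpose(1.45,.033);plan(p,r,1)
E
```

```text
t 22.05 p [ 0.7065 -0.0024  0.2791] xax [0.171 0.985 0.001] z [ 0.121 -0.019 -0.992] F [-0.72  0.01  0.51] M [ 0.18  0.5  -0.15] w 0.094 q [ 0.25  0.43  0.2   0.05 -1.22  2.71]
rows 1 [-0.0007, 0.0006, 0.0074, 0.11, -0.1, 0.16, -1.0]
```

```bash
python3 - <<'E'
from h import *
p0,r0=cpose(1.45,.0255)
for t in (1.41,1.37): 
    p,r=cpose(t,.0255);print(r0.inv().apply(p-p0),np.degrees((r0.inv()*r).as_rotvec()));p0,r0=p,r
E
```

```text
[ 3.09231561e-07 -6.77499256e-03  2.95539259e-04] [-2.29183118e+00 -5.22941285e-05  7.41186265e-06]
[ 3.07208725e-07 -6.77499256e-03  2.95539259e-04] [-2.29183118e+00 -5.19559034e-05  9.49714137e-06]
```

>>> jog_arm(
  motion=[0,-0.0065,0,-2.2,0,0,1,0,-0.0065,0,-2.2,0,0,1,0,-0.0065,0,-2.2,0,0,1],
)

```text
t: 22.42
ee_pos: [0.6882, 0.0009, 0.2754]
eef_rot: [2.258, 1.898, 0.231]
contact_force: [-1.6, 0.6, -0.1]
width: 0.09
```

```bash
cat >> h.py <<'E'
def cov():
    p,r=cur();d=p-H;z=r.as_matrix()[:,2];al=d@U
    # arc angle of TCP about the hinge, TCP radius and tool tilt
    rad=np.hypot(al,d[2]);ang=np.arctan2(d[2],-al)
    print("TCP r",round(rad,4),"theta from pos",round(ang-.004/rad,4) ,"theta from tilt",round(np.arctan2(-z[2],z@U),4),"lat",round(d@V,4))
E
python3 - <<'E'
from h import *
info();cov()
E
```

```text
t 22.43 p [0.6882 0.0009 0.2754] xax [0.171 0.985 0.002] z [ 0.235 -0.039 -0.971] F [-1.65  0.63 -0.07] M [ 0.2   0.85 -0.14] w 0.09 q [ 0.28  0.34  0.01  0.12 -1.02  2.64]
TCP r 0.1696 theta from pos 1.287 theta from tilt 1.3301 lat 0.0007
```

>>> jog_arm(
  motion=[0,-0.0063,0.0003,-2.1,0,0,1,0,-0.0063,0.0003,-2.1,0,0,1,0,-0.0063,0.0003,-2.1,0,0,1,0,-0.0063,0.0003,-2.1,0,0,1],
)

```text
t: 22.92
ee_pos: [0.664, 0.0053, 0.2668]
eef_rot: [2.159, 1.815, 0.363]
contact_force: [-0.3, -1.2, -0.5]
width: 0.087
```

```bash
sed -i 's/ang-.004\/rad/ang+.004\/rad/' h.py; python3 - <<'E'
from h import *
info();cov()
E
```

```text
t 22.93 p [0.664  0.0053 0.2668] xax [0.171 0.985 0.002] z [ 0.377 -0.064 -0.924] F [-0.26 -1.23 -0.45] M [-0.25  1.07 -0.28] w 0.087 q [ 0.33  0.24 -0.25  0.27 -0.76  2.47]
TCP r 0.1697 theta from pos 1.1805 theta from tilt 1.1789 lat 0.0009
```

>>> jog_arm(
  motion=[0,-0.0063,0.0003,-2.1,0,0,1,0,-0.0063,0.0003,-2.1,0,0,1,0,-0.0063,0.0003,-2.1,0,0,1,0,-0.0055,0.0003,-1.9,0,0,1,0,0,0,0,0,0,1,0,0,0,0,0,0,1],
)

```text
t: 23.68
ee_pos: [0.6419, 0.0093, 0.2549]
eef_rot: [2.058, 1.733, 0.481]
contact_force: [-0.3, -0.2, -0.8]
width: 0.085
```

```bash
python3 - <<'E'
from h import *
info();cov()
im,d=robot.read_camera("scene");cv2.imwrite("pics/s14.png",im)
im,d=robot.read_camera("wrist");cv2.imwrite("pics/w14.png",im)
E
```

```text
t 23.68 p [0.6419 0.0093 0.2549] xax [0.17  0.986 0.002] z [ 0.506 -0.085 -0.858] F [-0.29 -0.23 -0.8 ] M [ 0.08  1.01 -0.28] w 0.085 q [ 0.35  0.16 -0.54  0.59 -0.47  2.14]
TCP r 0.1697 theta from pos 1.0304 theta from tilt 1.0317 lat 0.001
```

View pics/s14.png

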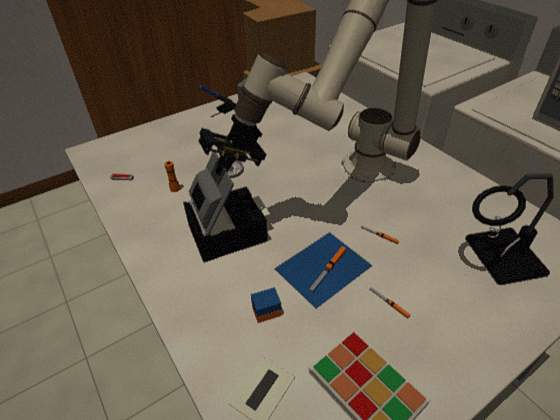

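View pics/w14.png

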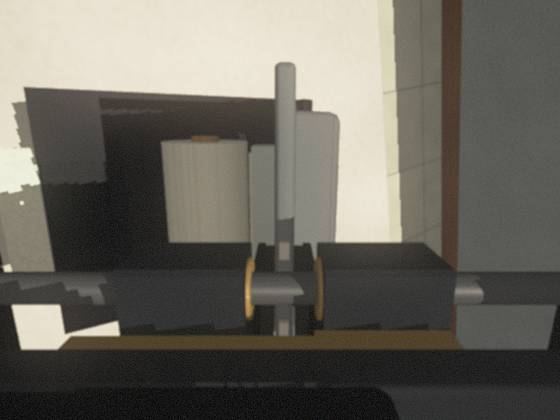

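>>> jog_arm(
  motion=[0,0,0,0,0,0,1,0,0,0,0,0,0,1,0,0,0,0,0,0,1,0,0,0,0,0,0,1],
)

```text
t: 24.28
ee_pos: [0.6423, 0.0092, 0.2552]
eef_rot: [2.059, 1.732, 0.48]
contact_force: [-1.8, 0.3, 0.5]
width: 0.09
```

```bash
python3 - <<'E'
from h import *
info();cov()
im,d=robot.read_camera("scene");a=cv2.imread("pics/scene0.png")
for l in ["spool","flashlight","carton"]:
    r=robot.find_in("scene",l);print(l,[(round(q["confidence"],2),np.round(q["xy"])) for q in r[:2]])
for q in robot.spot_point("scene","pry_tool")[:3]: x,y=q["xy"];print(q["confidence"],world("scene",(x,y),d[int(y),int(x)]))
for q in robot.spot_point("scene","pry_tip")[:3]: x,y=q["xy"];print(q["confidence"],world("scene",(x,y),d[int(y),int(x)]))
info();cov()
print(robot.hand_in())
E
```

```text
t 24.27 p [0.6423 0.0092 0.2552] xax [0.171 0.985 0.002] z [ 0.506 -0.086 -0.858] F [-1.85  0.27  0.48] M [ 0.17  1.36 -0.17] w 0.09 q [ 0.35  0.16 -0.53  0.59 -0.47  2.14]
TCP r 0.1697 theta from pos 1.0334 theta from tilt 1.0321 lat 0.0009
spool []
flashlight [(0.74, array([266., 300.])), (0.52, array([172., 179.]))]
carton []
0.85 [0.43344881 0.31856128 0.0160217 ]
0.59 [0.40249716 0.54228019 0.00720294]
0.26 [0.63650003 0.02154875 0.29265644]
0.66 [1.02130465 0.92042658 1.00416581]
0.55 [0.56235042 0.35763866 0.01359818]
0.52 [ 0.26091287  0.23172447 -0.00069215]
t 24.57 p [0.6423 0.0093 0.2552] xax [0.171 0.985 0.002] z [ 0.506 -0.086 -0.858] F [-1.03 -0.12  0.18] M [ 0.17  1.35 -0.16] w 0.089 q [ 0.35  0.16 -0.53  0.59 -0.47  2.14]
TCP r 0.1697 theta from pos 1.0332 theta from tilt 1.0321 lat 0.001
the job is handed in; nothing more can be done
None
```

I levered the cover open with the large pry tool and raised it past its balance point, so the springs took it up to the stop. I then laid the tool back on the blue mat, gripped the cover's front edge and eased it down. I handed in at about 24.6 s of the 67 s, still holding it there.

**Last checks:**
- **Cover:** the arm's pose puts it at about 1.03 rad, from both position and tilt. That is roughly 7° below the balance point and inside the 0.87–1.135 window. It was steady, with the fingers stopped about 8 mm apart on the 8 mm plate.
- **Pry tool:** it is released and lying flat on the mat, with its handle's middle near (0.43, 0.31) and its tip about 14 mm high.
- **Spool, flashlight and carton:** the scene picture shows the flashlight and carton where they started. The spool is partly hidden behind the gripper there, but the arm never came close to it.

**Checks that disagreed:** in the final look the network did not find the spool or the carton. It also gave "flashlight" a false first hit on the carton at pixel (266, 300), and its second hit at (172, 179) was the real one. So those three rest mainly on the pictures and the path the arm took. One of the tip readings was also invalid because it had no depth.

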